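# Shut the tagged stop valve in the kitchen valve box

## Task

The grey stop-valve box on the worktop is closed by its sliding cover. Push the cover fully aside by its upright pull, over the fixed half of the box, to uncover the three valve levers; then push the lever that carries the round tag disc on its hub clockwise until that valve is fully shut, without gripping or forcing the lever. Leave the cover open and the two plain valves open as they are, and do not lift or disturb the things standing around the box.

Things in the scene. Friction and masses are not known exactly. Their poses are not given: they have to be found in the camera images.
- valve_box: Grey metal box fixed to the worktop, 180 mm (its x) by 660 mm (its y) by 78 mm; origin at worktop level under the centre of the valve bay (y -165 to 165 mm). A fixed panel closes y 165 to 495 mm. x points away from the robot, y to the left along the cover's travel; turned up to 17 degrees. Runners on the long walls reach 86 mm up; pipe elbows 45 mm high stand outside the near wall and right end.
- cover (a joint): Aluminium cover sheet over the valve bay, captive in the runners: 0 m closed, 0.325 m fully aside over the fixed half (solid stop); moves along the box's +y. Starts shut or up to 40 mm ajar. Sheet 174 by 336 mm, its top 84 mm above the worktop; 0.35 to 0.7 kg, slides at about 3 N and stays where it is left.
- cover_pull (a point): Centre of the pull on the cover: an upright strip 100 mm long (box x), 6 mm thick (box y), standing 25 mm up from the sheet (84 to 109 mm above the worktop; this point at 96.5 mm). It is 48 mm in from the cover's right-hand edge, with flat sheet on both sides of it.
- tag_lever (a joint): Lever of the valve to shut, on a vertical stem: 0 rad fully open (along its pipe, pointing along the box's -x, to the robot), 1.571 rad fully shut (across its pipe, pointing along the box's +y; solid stop). Grows clockwise seen from above. Starts at 0 to 0.35. Turns at about 0.22 N m (some 5 N near its end) and stays where it is left.
- tag_lever_hub (a point): Centre of the tagged lever's stem, on its axis, 59.5 mm above the worktop. A flat round steel tag disc, 36 mm across, its top 67.5 mm above the worktop, is fixed over the hub; plain levers have only a small nut there. It may be the right, middle or left valve of the three, which stand at the box's y = -90, -6 and 78 mm, all at its x = 22 mm.
- tag_lever_end (a point): Middle of the free end of the tagged lever, 63 mm from the stem axis. From 19 to 63 mm out the lever is a black plastic sleeve 13 mm wide and 13 mm thick (53 to 66 mm above the worktop). Under the levers, their stems aside, are only brass valve bodies and copper pipes, up to 46 mm above the worktop.
- plain_lever_1 (a joint): Lever of a plain valve, same size and joint values as the tagged one, without the disc; it starts open (0 to 0.06 rad) and is to stay so.
- plain_lever_1_hub (a point): Centre of that plain lever's stem, 59.5 mm above the worktop.
- plain_lever_2 (a joint): Lever of the other plain valve, likewise open (0 to 0.06 rad) and to stay so.
- plain_lever_2_hub (a point): Centre of that plain lever's stem, 59.5 mm above the worktop.
- mug: White mug, 82 mm across and 92 mm high with a handle, standing loose beyond the far side of the box. Origin at the centre of its foot.
- ramekin: White ramekin, 88 mm across and 48 mm high, with three small bottles in it up to 70 mm high; loose, beyond the right-hand end of the box. Origin at the centre of its foot.
- screwdriver: Screwdriver 190 mm long, lying loose beyond the far side of the box. Its own x axis runs along it.
- fan_wheel: Black blower wheel, 200 mm across and 90 mm high, standing loose farther to the right. Origin at the centre of its foot.

How it is judged:
By the outcome, as a careful person would: the job done as asked, in the order asked, and still so for the second after the job is handed in, with the robot touching nothing.
It also fails if it takes over 58 s, if anything falls off the work surface, if the arm or the gripper's body presses on something with over 40 N, if the wrist force passes 120 N, or if a joint passes its speed limit or range.

## Robot

A 6-joint arm with a two-finger parallel gripper is mounted at the origin on the work surface. World frame = base frame: x ahead of the robot, y to its left, z up, the work surface at z = 0. Lengths are in m, angles in rad, forces in N, time in s.
With the tool pointing down it reaches from about 0.325 to 0.775 m from the base axis. Payload 5.5 kg.
Tool frame: the origin (TCP) lies on the centre line of the jaws, within the pads' length; the fingertips stand 25 mm ahead of it and the grasp point (between the pads) lies 6 mm ahead of it; z points along the fingers, y is the line along which they close (so a half turn about z gives the same grasp; the last joint's range is limited). The gripper opens to 85 mm and grips with 20 to 120 N. Pads are 22 mm wide; open, the fingers measure 114 mm over their backs; the gripper's body (76 mm by 85 mm) begins 54 mm behind the grasp point. The pads swing forward as they close: fully open they stand 13 mm farther back than shut.
Start: joints at [1.184, 0.091, 1.231, -0, 1.82, -0.057], TCP at [0.194, 0.568, 0.256] pointing down, gripper open.
Joint ranges: [-2.87, 2.87], [-0.86, 2.18], [0.17, 2.46], [-1.51, 4.65], [0.06, 2.69], [-2.65, 2.65]. Speed limits (rad/s): [2.57, 2.57, 3.01, 3.14, 3.14, 3.14].

## Interface

Orientations are given as [roll, pitch, yaw] about the fixed x, y, z axes, in that order (R = Rz(yaw) Ry(pitch) Rx(roll)).
In Python, from plant import ctrl gives the robot as it stands. The module is installed in compiled form; this text tells all that it offers.
- The arm moves only by the tool carry_out, never from a script. Its argument "motion" is a list of rows, each an object with "translation": the shift along the world's x, y, z in mm, a list of three; "turn": the turn, a rotation vector about the world's x, y, z in degrees, a list of three; "jaw": the closure in counts, from 0 (fully open) to 255 (shut). In form: [{"translation": [tx, ty, tz], "turn": [rx, ry, rz], "jaw": jaw}, ...]. A call has 1 to 8 rows; each row is the pose to reach, as a shift and turn from the pose commanded when the call began; what a row does not reach only later rows make up. A row lasts 1/10 s, in which the tool goes at most 50 mm and 8.59 degrees, less where a joint would pass 70% of its speed; a pose out of reach is approached as far as the arm can. A call with a gripper value outside its range is refused whole. The fingers move at their own pace and stop on an object; "squeeze" is the grip in N (left out, the last holds). Time passes only in rows, so rows that repeat a pose let the fingers close. It gives the time, the measured TCP pose, the force, the opening and the grip force at its end, in the units of the state.
- ctrl.read_state(): the state, without advancing time (a new reading comes with each control period).
- ctrl.grab_frame(name): name is "scene" or "side" or "wrist"; returns a dict with "color" (480x640x3 uint8, red, green, blue), "K" (3x3 intrinsics, pixels), "k1" (the pictures are not rectified: a ray, as slopes to the right and down, at radius r is drawn at 1 + k1 r^2 times it, then the intrinsics apply), "extrinsics" (4x4, takes a point from camera to world coordinates). Camera axes: x right, y up, looking along -z (the intrinsics and any distortion apply to the point x, -y, -z); pixel columns grow to the right and rows downward; lengths in m; the calibration is good to about 2 mm. A picture is of the moment at which its call begins. There is no depth.
- ctrl.finish_job(): hands the job in; it is judged then, once.
Trained networks look in the newest picture that a camera, given by its name, has taken for a name from the list of things; names that differ only in an ending like _2 or _b are one class to them, and where a whole thing is asked for, a point or a joint stands for the part that bears it (a point fixed in the world has none). Each returns a list of dicts, best first, with "score" (0 to 1); they miss things now and then, are a little off and sometimes report something else, mostly with a low value. They report only what shows in the picture. A call takes as long as a camera call.
- ctrl.find_in(camera, query): "point" ([row, column] in pixels, amid what is visible of it).
- ctrl.silhouettes(camera, query): "mask" (480x640 bool, what is visible of it) and "point" ([row, column] in pixels, amid what is visible of it).
The state is a dict: "time": time; "qpos": joint angles; "joint_velocities": joint speeds; "tau": joint torques, N m; "position": TCP position; "orientation": TCP orientation; "ft_force": force on the tool from outside, world axes, zero at the start; "moment": the same for the moment, N m; "gripper_width": opening from 0.0 (shut) to 1.0 (fully open); "grip_force": force on a finger pad.
Only numpy, scipy, OpenCV 4.12 (cv2) and the standard library are available. Lean on these libraries where they do the work, as an engineer would, in place of code of your own. Each camera call takes 0.05 s, during which the arm holds its last target. There are 200 camera calls.

## Working session

There is one attempt and no reset: what is moved stays moved. The work goes in short steps, Python scripts to look and compute and a tool call to move; the robot and the scene stay as the last step left them, time stands still between calls to the robot, and variables do not carry over. Pictures are saved under pics/ and viewed, at most 10 in all, crops included, and the job is handed in when it is done.

Besides the shell and the picture viewer there is one more tool, called after "Call:" in YAML: its name, and indented under it one key for each argument. carry_out: Moves the arm, as the interface text tells. Its arguments: {"type":"object","properties":{"motion":{"type":"array"},"squeeze":{"type":"number"}},"required":["motion"]}

```bash
mkdir -p pics
cat > h.py <<'E'
import numpy as np, cv2
from plant import ctrl
def ray(f,rc):
    K=f["K"]; d=np.array([(rc[1]-K[0,2])/K[0,0],(rc[0]-K[1,2])/K[1,1]])
    u=d.copy()
    for _ in range(20): u=d/(1+f["k1"]*(u@u))
    T=f["extrinsics"]; v=T[:3,:3]@np.array([u[0],-u[1],-1]); return T[:3,3],v
def onz(f,rc,z):
    o,v=ray(f,rc); return o+v*(z-o[2])/v[2]
def proj(f,p):
    T=f["extrinsics"]; c=T[:3,:3].T@(np.asarray(p)-T[:3,3]); u=np.array([c[0],-c[1]])/-c[2]
    u=u*(1+f["k1"]*(u@u)); K=f["K"]; return np.array([K[1,1]*u[1]+K[1,2],K[0,0]*u[0]+K[0,2]])
def save(f,n): cv2.imwrite("pics/"+n,np.ascontiguousarray(f["color"][:,:,::-1]))
E
python3 - <<'E'
from h import *
np.set_printoptions(precision=3,suppress=True)
for c in ["scene","side"]:
    f=ctrl.grab_frame(c); save(f,c+"0.png"); print(c,f["extrinsics"][:3,3])
    for q,z in [("cover_pull",.0965),("cover",.084),("valve_box",.08)]:
        for d in ctrl.find_in(c,q)[:2]: print(q,d["score"],d["point"],onz(f,d["point"],z))
        for d in ctrl.silhouettes(c,q)[:1]:
            m=d["mask"].astype(np.uint8); r=cv2.minAreaRect(np.argwhere(m)[:,::-1].astype(np.float32))
            print(" sil",m.sum(),[(b[::-1].round(),onz(f,b[::-1],z)) for b in cv2.boxPoints(r)])
s=ctrl.read_state();print(s["time"],s["position"],s["orientation"],s["gripper_width"],s["ft_force"])
E
```

```text
scene [1.289 0.444 1.408]
cover_pull 0.77 [255.9, 350.9] [ 0.582 -0.019  0.097]
 sil 6857 [(array([244., 278.], dtype=float32), array([ 0.671, -0.188,  0.097])), (array([195., 308.], dtype=float32), array([ 0.499, -0.229,  0.097])), (array([263., 419.], dtype=float32), array([0.493, 0.128, 0.097])), (array([312., 389.], dtype=float32), array([0.653, 0.149, 0.097]))]
cover 0.65 [145.0, 244.4] [ 0.462 -0.5    0.084]
cover 0.59 [256.8, 348.8] [ 0.581 -0.026  0.084]
 sil 6835 [(array([244., 278.], dtype=float32), array([ 0.666, -0.194,  0.084])), (array([196., 307.], dtype=float32), array([ 0.495, -0.236,  0.084])), (array([264., 419.], dtype=float32), array([0.486, 0.128, 0.084])), (array([312., 390.], dtype=float32), array([0.646, 0.149, 0.084]))]
valve_box 0.62 [294.8, 395.5] [0.595 0.13  0.08 ]
 sil 20272 [(array([254., 256.], dtype=float32), array([ 0.722, -0.218,  0.08 ])), (array([183., 299.], dtype=float32), array([ 0.471, -0.282,  0.08 ])), (array([322., 528.], dtype=float32), array([0.455, 0.432, 0.08 ])), (array([393., 485.], dtype=float32), array([0.679, 0.44 , 0.08 ]))]
side
[... 435 characters left out ...]
186., 275.], dtype=float32), array([0.485, 0.129, 0.084])), (array([180., 353.], dtype=float32), array([0.698, 0.15 , 0.084])), (array([253., 358.], dtype=float32), array([ 0.664, -0.2  ,  0.084])), (array([259., 280.], dtype=float32), array([ 0.494, -0.211,  0.084]))]
valve_box 0.63 [222.2, 313.5] [ 0.576 -0.058  0.08 ]
 sil 11183 [(array([144., 264.], dtype=float32), array([0.451, 0.426, 0.08 ])), (array([134., 350.], dtype=float32), array([0.734, 0.497, 0.08 ])), (array([299., 370.], dtype=float32), array([ 0.666, -0.354,  0.08 ])), (array([310., 284.], dtype=float32), array([ 0.499, -0.373,  0.08 ]))]
0.7 [0.194 0.568 0.256] [ 3.142 -0.     2.812] 0.996127809958376 [-0.088 -1.072  0.361]
```

Run:
```python
import cv2
a=cv2.imread("pics/scene0.png")[150:420,230:560]; cv2.imwrite("pics/c0.png",cv2.resize(a,None,fx=2.2,fy=2.2,interpolation=cv2.INTER_CUBIC))
a=cv2.imread("pics/side0.png")[100:340,200:500]; cv2.imwrite("pics/s0.png",cv2.resize(a,None,fx=2.4,fy=2.4,interpolation=cv2.INTER_CUBIC))
```

```text
(no output)
```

View pics/c0.png

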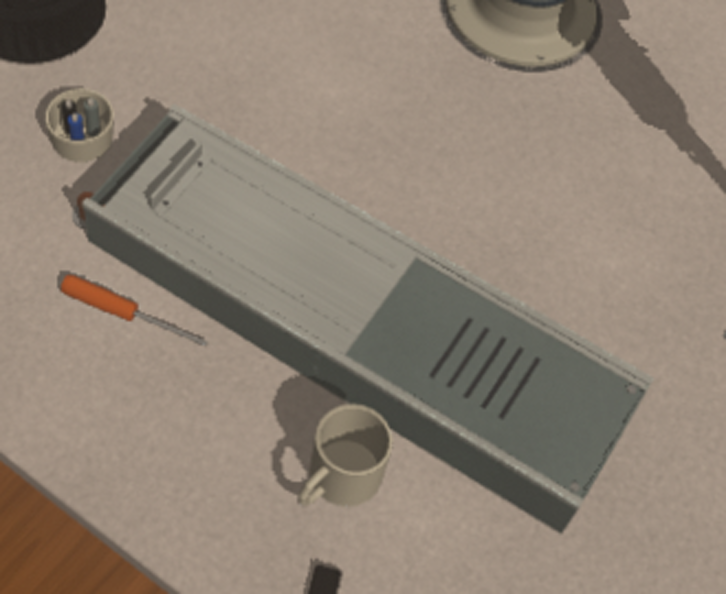

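View pics/s0.png

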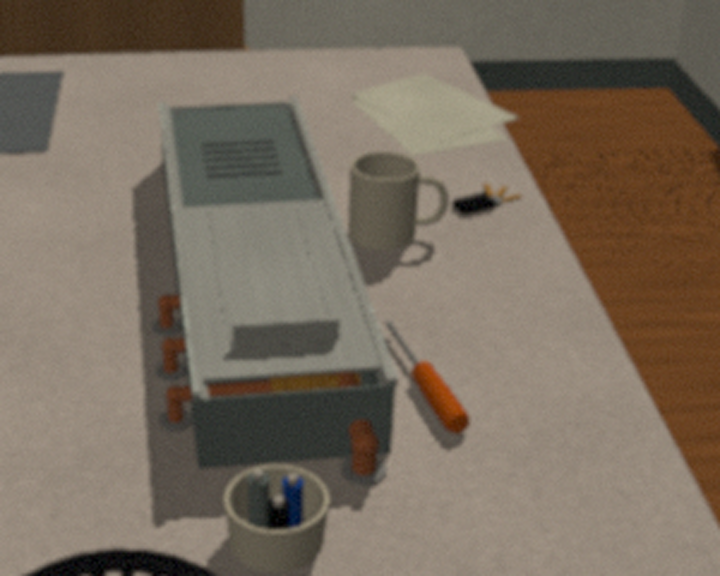

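The scene crop shows the box with the cover a little ajar at its right end, and the pull's top edge from (192,142) to (150,190). The mug and screwdriver are on the far side, with the ramekin at the right end. The side crop shows the same, with the pull's top from (233,327) to (338,320).

Run:
```python
from h import *
from scipy.optimize import least_squares
np.set_printoptions(precision=4,suppress=True)
S=[(np.array([a[1]/2.2+150,a[0]/2.2+230]),p) for a,p in [((172,110),(-.09,-.165,.086)),((88,203),(.09,-.165,.086)),((648,383),(-.09,.495,.086)),((580,503),(.09,.495,.086)),((192,142),(-.05,None,.109)),((150,190),(.05,None,.109))]]
D=[(np.array([a[1]/2.4+100,a[0]/2.4+200]),p) for a,p in [((198,392),(-.09,-.165,.086)),((392,382),(.09,-.165,.086)),((165,104),(-.09,.495,.086)),((296,100),(.09,.495,.086)),((233,327),(-.05,None,.109)),((338,320),(.05,None,.109))]]
F=[(ctrl.grab_frame("scene"),S),(ctrl.grab_frame("side"),D)]
def w(x,p):
    y=p[1] if p[1] is not None else -.165+.048+x[3]-.003
    c,s=np.cos(x[2]),np.sin(x[2]); return np.array([x[0]+c*p[0]-s*y,x[1]+s*p[0]+c*y,p[2]])
def res(x): return np.concatenate([proj(f,w(x,p))-a for f,L in F for a,p in L])
r=least_squares(res,[.58,0,.05,.02],loss="soft_l1"); x=r.x
print(x,np.degrees(x[2])); print(r.fun.reshape(-1,2))
np.save("box.npy",x)
print("pull",w(x,(0,None,.0965)))
for k in (-.09,-.006,.078): print(w(x,(.022,k,.0595)))
```

```text
[ 0.5777 -0.0602  0.0503  0.0203] 2.880346407007449
[[-3.1266  0.0977]
 [-1.163  -2.7622]
 [-1.4328  1.8333]
 [ 1.3765 -0.7128]
 [-1.9952  1.8164]
 [ 1.5805 -1.9329]
 [-0.2498 -1.4271]
 [-1.8573  1.5623]
 [-1.2722 -1.3674]
 [-2.0904  0.4853]
 [-0.15   -0.1211]
 [-0.08    1.0664]]
pull [ 0.5827 -0.1598  0.0965]
[ 0.6042 -0.149   0.0595]
[ 0.6    -0.0651  0.0595]
[0.5958 0.0188 0.0595]
```

Call:
carry_out:
  motion:
    - {"translation": [195,-380,0],"turn": [0,0,22],"jaw": 255}
    - {"translation": [195,-380,0],"turn": [0,0,22],"jaw": 255}
    - {"translation": [195,-380,0],"turn": [0,0,22],"jaw": 255}
    - {"translation": [195,-380,0],"turn": [0,0,22],"jaw": 255}
    - {"translation": [195,-380,0],"turn": [0,0,22],"jaw": 255}
    - {"translation": [195,-380,0],"turn": [0,0,22],"jaw": 255}
    - {"translation": [195,-380,0],"turn": [0,0,22],"jaw": 255}
    - {"translation": [195,-380,0],"turn": [0,0,22],"jaw": 255}
  squeeze: 30

```text
time: 1.6
position: [0.3769, 0.2109, 0.2566]
orientation: [3.141, 0.001, -3.087]
ft_force: [0.4, 0.7, 1.3]
gripper_width: -0.004
grip_force: 0.0
```

Call:
carry_out:
  motion:
    - {"translation": [195,-385,0],"turn": [0,0,0],"jaw": 255}
    - {"translation": [195,-385,0],"turn": [0,0,0],"jaw": 255}
    - {"translation": [195,-385,0],"turn": [0,0,0],"jaw": 255}
    - {"translation": [195,-385,0],"turn": [0,0,0],"jaw": 255}
    - {"translation": [195,-385,-50],"turn": [0,0,0],"jaw": 255}
    - {"translation": [195,-385,-96],"turn": [0,0,0],"jaw": 255}
    - {"translation": [195,-385,-96],"turn": [0,0,0],"jaw": 255}
    - {"translation": [195,-385,-96],"turn": [0,0,0],"jaw": 255}

```text
time: 2.4
position: [0.5509, -0.1325, 0.1816]
orientation: [-3.141, 0.001, -3.088]
ft_force: [0.9, 0.6, -0.1]
gripper_width: -0.004
grip_force: 0.0
```

Run:
```python
from h import *
f=ctrl.grab_frame("wrist"); save(f,"w1.png"); g=ctrl.grab_frame("side"); 
s=ctrl.read_state();print(s["time"],s["position"],s["orientation"])
a=g["color"][150:350,200:450,::-1]
cv2.imwrite("pics/m1.png",np.vstack([cv2.resize(a,(400,320)),cv2.resize(f["color"][:,:,::-1],(400,280))]))
```

```text
2.5 [ 0.54975414 -0.13471372  0.17643103] [ 3.14059122 -0.00779078 -3.09246082]
```

View pics/m1.png

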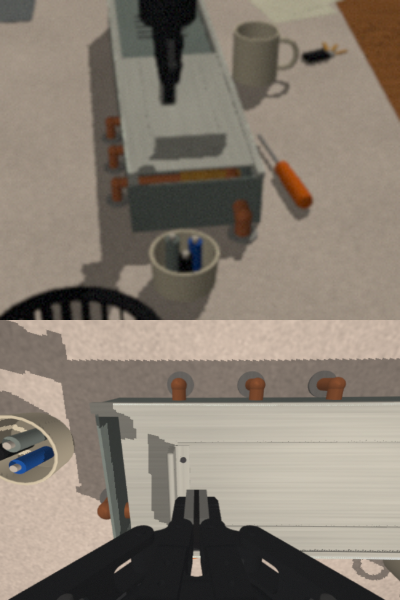

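The side view (top) shows the shut fingertips above the sheet at about pixel row 214, col 304. The wrist view shows the pull just right-of-cover-edge, near pixel col 275.

Run:
```python
from h import *
g=ctrl.grab_frame("side"); f=ctrl.grab_frame("wrist")
s=ctrl.read_state();p=np.array(s["position"]);print(p)
for d in (.025,.038): print(d,proj(g,p-[0,0,d]),proj(f,p-[0,0,d]))
for d in ctrl.find_in("wrist","cover_pull")[:1]: print(d["score"],d["point"],onz(f,d["point"],.1))
x=np.load("box.npy");c,si=np.cos(x[2]),np.sin(x[2])
for xx in(-.05,.05):
  y=-.12+x[3]; print("pull top end pred",proj(f,[x[0]+c*xx-si*y,x[1]+si*xx+c*y,.109]))
# observed box corner near right
print(onz(f,(402*480/280*0+ (402-320)*480/280, 97*1.6),.086))
```

```text
[ 0.54996856 -0.13118713  0.18082273]
0.025 [210.31017988 303.84483442] [313.67545354 315.98668143]
0.038 [215.40170987 303.89851538] [298.56782052 315.75215653]
0.58 [262.7, 449.6] [ 0.54714332 -0.05565707  0.1       ]
pull top end pred [235.18765228 257.69800885]
pull top end pred [390.77943584 265.38548907]
[ 0.48964371 -0.22048091  0.086     ]
```

Call:
carry_out:
  motion:
    - {"translation": [16,-33,0],"turn": [0,0,0],"jaw": 255}
    - {"translation": [33,-64,0],"turn": [0,0,0],"jaw": 255}
    - {"translation": [33,-64,0],"turn": [0,0,0],"jaw": 255}
    - {"translation": [33,-64,-30],"turn": [0,0,0],"jaw": 255}
    - {"translation": [33,-64,-45],"turn": [0,0,0],"jaw": 255}
    - {"translation": [33,-64,-50],"turn": [0,0,0],"jaw": 255}
    - {"translation": [33,-64,-50],"turn": [0,0,0],"jaw": 255}
    - {"translation": [33,-64,-50],"turn": [0,0,0],"jaw": 255}

```text
time: 3.45
position: [0.5836, -0.194, 0.1336]
orientation: [-3.141, 0.002, -3.087]
ft_force: [-0.7, -0.4, -0.7]
gripper_width: -0.003
grip_force: 0.0
```

Call:
carry_out:
  motion:
    - {"translation": [0,0,-8],"turn": [0,0,0],"jaw": 255}
    - {"translation": [0,0,-8],"turn": [0,0,0],"jaw": 255}
    - {"translation": [0,0,-8],"turn": [0,0,0],"jaw": 255}

```text
time: 3.75
position: [0.5832, -0.1945, 0.1241]
orientation: [3.141, -0.0, -3.087]
ft_force: [0.2, 0.3, 0.6]
gripper_width: -0.003
grip_force: 0.0
```

Run:
```python
from h import *
f=ctrl.grab_frame("wrist"); g=ctrl.grab_frame("side")
s=ctrl.read_state();p=np.array(s["position"]);print(p,s["ft_force"])
for d in (.025,.038): print(d,proj(g,p-[0,0,d]))
cv2.imwrite("pics/m2.png",np.hstack([cv2.resize(g["color"][180:300,250:370,::-1],(400,400)),cv2.resize(f["color"][:,:,::-1],(400,400))]))
```

```text
[ 0.5833672  -0.19457191  0.1243787 ] [-0.08453484  0.29700443 -0.10110723]
0.025 [247.05866818 321.04476306]
0.038 [252.02257103 320.99692588]
```

View pics/m2.png

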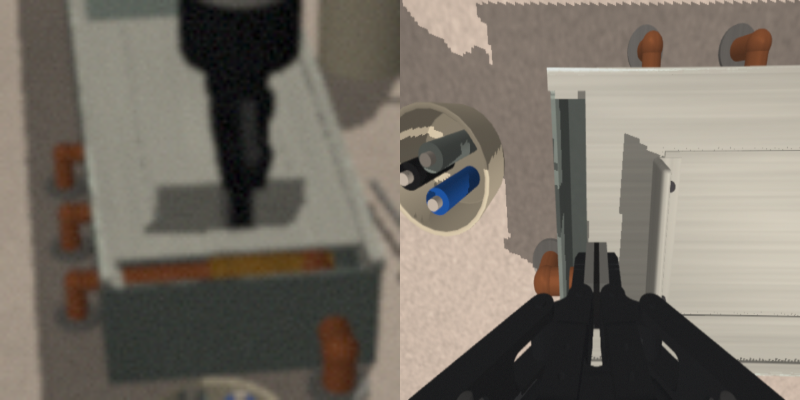

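Tips are at about 99 mm, right of the pull with clearance. I'll lower by 5 mm and push.

Call:
carry_out:
  motion:
    - {"translation": [0,0,-5],"turn": [0,0,0],"jaw": 255}
    - {"translation": [-1,10,-5],"turn": [0,0,0],"jaw": 255}
    - {"translation": [-1,20,-5],"turn": [0,0,0],"jaw": 255}
    - {"translation": [-2,30,-5],"turn": [0,0,0],"jaw": 255}
    - {"translation": [-2,45,-5],"turn": [0,0,0],"jaw": 255}
    - {"translation": [-3,65,-5],"turn": [0,0,0],"jaw": 255}
    - {"translation": [-4,85,-5],"turn": [0,0,0],"jaw": 255}
    - {"translation": [-5,105,-5],"turn": [0,0,0],"jaw": 255}

```text
time: 4.65
position: [0.5775, -0.0889, 0.1191]
orientation: [-3.14, -0.002, -3.088]
ft_force: [-1.3, -3.9, -0.8]
gripper_width: -0.003
grip_force: 2.1
```

Call:
carry_out:
  motion:
    - {"translation": [-1,22,0],"turn": [0,0,0],"jaw": 255}
    - {"translation": [-2,44,0],"turn": [0,0,0],"jaw": 255}
    - {"translation": [-3,66,0],"turn": [0,0,0],"jaw": 255}
    - {"translation": [-4,88,0],"turn": [0,0,0],"jaw": 255}
    - {"translation": [-6,110,0],"turn": [0,0,0],"jaw": 255}
    - {"translation": [-7,132,0],"turn": [0,0,0],"jaw": 255}
    - {"translation": [-8,154,0],"turn": [0,0,0],"jaw": 255}
    - {"translation": [-9,170,0],"turn": [0,0,0],"jaw": 255}

```text
time: 5.45
position: [0.5686, 0.0819, 0.1191]
orientation: [-3.141, -0.001, -3.087]
ft_force: [-0.4, -2.8, 0.3]
gripper_width: -0.001
grip_force: 1.9
```

Call:
carry_out:
  motion:
    - {"translation": [0,8,0],"turn": [0,0,0],"jaw": 255}
    - {"translation": [-1,16,0],"turn": [0,0,0],"jaw": 255}
    - {"translation": [-1,24,0],"turn": [0,0,0],"jaw": 255}
    - {"translation": [-1,30,0],"turn": [0,0,0],"jaw": 255}
    - {"translation": [-2,36,0],"turn": [0,0,0],"jaw": 255}
    - {"translation": [-2,39,0],"turn": [0,0,0],"jaw": 255}

```text
time: 6.05
position: [0.5675, 0.1199, 0.1192]
orientation: [3.141, 0.001, -3.087]
ft_force: [-0.3, -3.6, -0.6]
gripper_width: 0.002
grip_force: 1.6
```

Call:
carry_out:
  motion:
    - {"translation": [0,3,0],"turn": [0,0,0],"jaw": 255}
    - {"translation": [0,6,0],"turn": [0,0,0],"jaw": 255}
    - {"translation": [0,9,0],"turn": [0,0,0],"jaw": 255}

```text
time: 6.35
position: [0.5671, 0.1285, 0.1192]
orientation: [-3.141, -0.001, -3.088]
ft_force: [-1.1, -7.4, 0.8]
gripper_width: -0.001
grip_force: 4.6
```

Call:
carry_out:
  motion:
    - {"translation": [0,2,0],"turn": [0,0,0],"jaw": 255}
    - {"translation": [0,3,0],"turn": [0,0,0],"jaw": 255}

```text
time: 6.55
position: [0.5671, 0.1288, 0.1192]
orientation: [-3.136, -0.001, -3.089]
ft_force: [-2.8, -15.1, 2.3]
gripper_width: 0.005
grip_force: 7.6
```

Call:
carry_out:
  motion:
    - {"translation": [0,-15,0],"turn": [0,0,0],"jaw": 255}
    - {"translation": [0,-30,20],"turn": [0,0,0],"jaw": 255}
    - {"translation": [15,-75,60],"turn": [0,0,0],"jaw": 255}
    - {"translation": [30,-110,100],"turn": [0,0,0],"jaw": 255}
    - {"translation": [55,-150,120],"turn": [0,0,0],"jaw": 255}
    - {"translation": [75,-180,130],"turn": [0,0,0],"jaw": 255}
    - {"translation": [75,-180,130],"turn": [0,0,0],"jaw": 255}
    - {"translation": [75,-180,130],"turn": [0,0,0],"jaw": 255}

```text
time: 7.35
position: [0.6429, -0.0494, 0.2491]
orientation: [3.14, 0.001, -3.089]
ft_force: [0.2, -0.4, 0.1]
gripper_width: -0.001
grip_force: 0.0
```

Run:
```python
from h import *
np.set_printoptions(precision=4,suppress=True)
for c in ("wrist","scene","side"):
    f=ctrl.grab_frame(c); save(f,c+"3.png")
    for q,z in [("tag_lever_hub",.0675),("tag_lever_end",.066),("plain_lever_1_hub",.06),("cover_pull",.0965)]:
        for d in ctrl.find_in(c,q)[:3]: print(c,q,d["score"],d["point"],onz(f,d["point"],z))
print(ctrl.read_state()["position"])
```

```text
wrist tag_lever_hub 0.63 [140.2, 415.1] [0.5837 0.0262 0.0675]
wrist tag_lever_hub 0.52 [114.9, 187.7] [ 0.5742 -0.1469  0.0675]
wrist tag_lever_end 0.62 [141.3, 410.1] [0.5848 0.0229 0.066 ]
wrist plain_lever_1_hub 0.7 [116.2, 189.9] [ 0.5755 -0.1476  0.06  ]
wrist cover_pull 0.82 [126.0, 580.9] [0.5666 0.1291 0.0965]
scene tag_lever_hub 0.67 [272.1, 363.8] [0.585  0.0256 0.0675]
scene tag_lever_end 0.75 [272.7, 361.9] [0.5887 0.0224 0.066 ]
scene plain_lever_1_hub 0.45 [360.3, 386.3] [0.7438 0.21   0.06  ]
scene plain_lever_1_hub 0.17 [300.5, 407.3] [0.5799 0.1579 0.06  ]
scene cover_pull 0.68 [319.5, 453.0] [0.5735 0.2818 0.0965]
side tag_lever_hub 0.75 [209.0, 314.0] [0.5833 0.0272 0.0675]
side tag_lever_hub 0.36 [214.8, 310.2] [ 0.5718 -0.0013  0.0675]
side tag_lever_end 0.49 [211.7, 308.5] [0.5686 0.017  0.066 ]
side plain_lever_1_hub 0.76 [251.0, 314.0] [ 0.5711 -0.151   0.06  ]
side cover_pull 0.6 [168.9, 298.4] [0.5516 0.2049 0.0965]
[ 0.6423 -0.0484  0.2492]
```

View pics/wrist3.png

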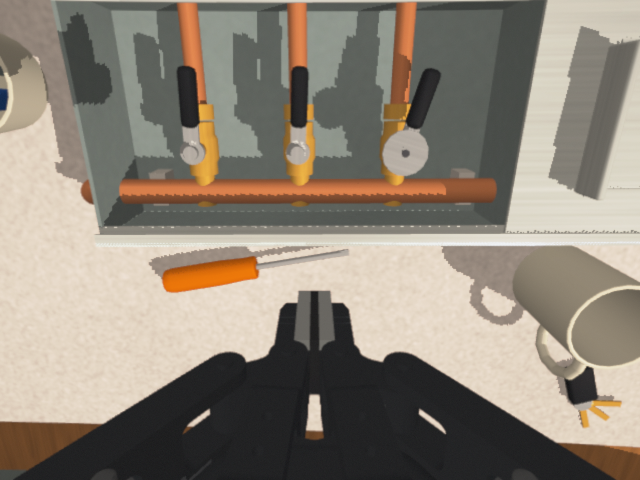

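The wrist view shows the bay open. The disc is on the left valve, with its hub at (col 405, row 153) and its lever tip at about (430,75), roughly 0.3 rad clockwise. The two plain hubs are at (193,153) and (298,153), with their levers open.

Run:
```python
from h import *
np.set_printoptions(precision=4,suppress=True)
f=ctrl.grab_frame("wrist"); s=ctrl.read_state(); print(s["position"],s["qpos"])
H=onz(f,(153,405),.0675); a=onz(f,(153,193),.064); b=onz(f,(153,298),.064); E=onz(f,(73,431),.066)
print("hub",H,"plain",a,b,"end",E)
yaw=np.arctan2(-(H-a)[0],(H-a)[1]); print("yaw",yaw, np.linalg.norm(H[:2]-a[:2]), "end r",np.linalg.norm((E-H)[:2]))
R=np.array([[np.cos(yaw),-np.sin(yaw)],[np.sin(yaw),np.cos(yaw)]])
e=R.T@(E-H)[:2]; print("theta",np.arctan2(e[1],-e[0]))
tz=s["position"][2]-.025
print("tip width",onz(f,(292,296),tz)-onz(f,(292,333),tz))
yaw=.0503;R=np.array([[np.cos(yaw),-np.sin(yaw)],[np.sin(yaw),np.cos(yaw)]])
def P(th,r,ex):
    d=.0065+15e-3*abs(np.sin(th))+11e-3*abs(np.cos(th))+ex
    return H[:2]+R@(r*np.array([-np.cos(th),np.sin(th)])-d*np.array([np.sin(th),np.cos(th)]))
for th,ex in [(.3,.02),(.3,0),(.5,0),(.7,0),(.9,0),(1.1,0),(1.3,0),(1.5,0),(1.571,0),(1.571,-.005)]: print(th,P(th,.042,ex))
print("box y of cover edge rel hub: 79mm")
```

```text
[ 0.6423 -0.0485  0.2492] [-0.1282  0.211   1.1114 -0.      1.8191 -1.7531]
hub [0.5928 0.0204 0.0675] plain [ 0.6022 -0.145   0.064 ] [ 0.5977 -0.0628  0.064 ] end [0.535  0.0318 0.066 ]
yaw 0.05683759476841863 0.16572726286193146 end r 0.058966518016078676
theta 0.251849060300899
tip width [ 0.0008 -0.0155  0.    ]
0.3 [ 0.5419 -0.0094]
0.3 [0.5468 0.01  ]
0.5 [0.5449 0.0176]
0.7 [0.5445 0.0263]
0.9 [0.5463 0.0354]
1.1 [0.5504 0.0445]
1.3 [0.5569 0.0527]
1.5 [0.5657 0.0594]
1.571 [0.5693 0.0613]
1.571 [0.5742 0.0615]
box y of cover edge rel hub: 79mm
```

Run:
```python
import numpy as np
np.set_printoptions(precision=1,suppress=True)
H=np.array([594,20.]);yaw=.053;R=np.array([[np.cos(yaw),-np.sin(yaw)],[np.sin(yaw),np.cos(yaw)]])
for th,ex in [(.25,20),(.25,0),(.45,0),(.65,0),(.85,0),(1.05,0),(1.25,0),(1.4,0),(1.5,0),(1.571,0)]:
    d=6.5+11*np.sin(th)+8*np.cos(th)+ex
    print(th,H+R@(42*np.array([-np.cos(th),np.sin(th)])-d*np.array([np.sin(th),np.cos(th)]))-[642.5,-48.5])
```

```text
0.25 [-96.9  40.5]
0.25 [-93.   60.1]
0.45 [-94.4  67.7]
0.65 [-94.2  76. ]
0.85 [-92.2  84.5]
1.05 [-88.1  92.9]
1.25 [-82.  100.5]
1.4 [-76.1 105.3]
1.5 [-71.6 108. ]
1.571 [-68.2 109.5]
```

Call:
carry_out:
  motion:
    - {"translation": [-48,18,0],"turn": [0,0,0],"jaw": 255}
    - {"translation": [-97,37,0],"turn": [0,0,0],"jaw": 255}
    - {"translation": [-97,37,-40],"turn": [0,0,0],"jaw": 255}
    - {"translation": [-97,37,-80],"turn": [0,0,0],"jaw": 255}
    - {"translation": [-97,37,-120],"turn": [0,0,0],"jaw": 255}
    - {"translation": [-97,37,-140],"turn": [0,0,0],"jaw": 255}
    - {"translation": [-97,37,-145],"turn": [0,0,0],"jaw": 255}
    - {"translation": [-97,37,-145],"turn": [0,0,0],"jaw": 255}

```text
time: 8.95
position: [0.5451, -0.0116, 0.1039]
orientation: [3.141, -0.001, -3.088]
ft_force: [0.2, 0.1, 0.5]
gripper_width: -0.004
grip_force: 0.0
```

Run:
```python
from h import *
f=ctrl.grab_frame("wrist"); save(f,"w4.png"); s=ctrl.read_state(); print(s["position"],s["ft_force"])
```

```text
[ 0.54585327 -0.01158821  0.1053777 ] [-0.02627396  0.49717382 -0.02265392]
```

View pics/w4.png

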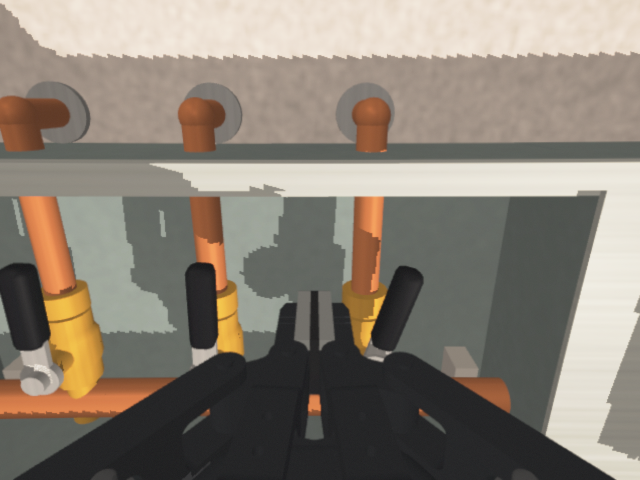

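The shut fingers hang right of the tagged lever and clear of the middle one. Next I descend and sweep.

Call:
carry_out:
  motion:
    - {"translation": [0,0,-15],"turn": [0,0,0],"jaw": 255}
    - {"translation": [0,0,-24],"turn": [0,0,0],"jaw": 255}
    - {"translation": [0,0,-24],"turn": [0,0,0],"jaw": 255}
    - {"translation": [2,10,-24],"turn": [0,0,0],"jaw": 255}
    - {"translation": [3,20,-24],"turn": [0,0,0],"jaw": 255}
    - {"translation": [3,26,-24],"turn": [0,0,0],"jaw": 255}
    - {"translation": [3,32,-24],"turn": [0,0,0],"jaw": 255}
    - {"translation": [3,39,-24],"turn": [0,0,0],"jaw": 255}

```text
time: 9.8
position: [0.5489, 0.0266, 0.081]
orientation: [-3.138, 0.001, -3.088]
ft_force: [-0.3, -7.5, 1.1]
gripper_width: 0.001
grip_force: 2.9
```

Call:
carry_out:
  motion:
    - {"translation": [1,4,0],"turn": [0,0,0],"jaw": 255}
    - {"translation": [2,9,0],"turn": [0,0,0],"jaw": 255}
    - {"translation": [4,13,0],"turn": [0,0,0],"jaw": 255}
    - {"translation": [6,17,0],"turn": [0,0,0],"jaw": 255}
    - {"translation": [9,21,0],"turn": [0,0,0],"jaw": 255}
    - {"translation": [12,25,0],"turn": [0,0,0],"jaw": 255}
    - {"translation": [15,27,0],"turn": [0,0,0],"jaw": 255}
    - {"translation": [18,29,0],"turn": [0,0,0],"jaw": 255}

```text
time: 10.6
position: [0.5655, 0.0563, 0.08]
orientation: [-3.14, -0.003, -3.087]
ft_force: [-4.0, -3.9, -0.1]
gripper_width: 0.0
grip_force: 2.4
```

Call:
carry_out:
  motion:
    - {"translation": [3,2,0],"turn": [0,0,0],"jaw": 255}
    - {"translation": [6,4,0],"turn": [0,0,0],"jaw": 255}
    - {"translation": [8,4,0],"turn": [0,0,0],"jaw": 255}

```text
time: 10.9
position: [0.5733, 0.0609, 0.0797]
orientation: [-3.141, -0.003, -3.087]
ft_force: [-4.2, -1.2, 0.2]
gripper_width: 0.0
grip_force: 2.4
```

Call:
carry_out:
  motion:
    - {"translation": [2,0,0],"turn": [0,0,0],"jaw": 255}
    - {"translation": [4,0,0],"turn": [0,0,0],"jaw": 255}

```text
time: 11.1
position: [0.5749, 0.0611, 0.0796]
orientation: [3.141, -0.01, -3.087]
ft_force: [-21.6, -0.6, 9.4]
gripper_width: 0.003
grip_force: 10.7
```

Call:
carry_out:
  motion:
    - {"translation": [-8,-4,0],"turn": [0,0,0],"jaw": 255}
    - {"translation": [-20,-10,0],"turn": [0,0,0],"jaw": 255}
    - {"translation": [-20,-10,30],"turn": [0,0,0],"jaw": 255}
    - {"translation": [-20,-10,80],"turn": [0,0,0],"jaw": 255}
    - {"translation": [0,-50,130],"turn": [0,0,0],"jaw": 255}
    - {"translation": [40,-90,170],"turn": [0,0,0],"jaw": 255}
    - {"translation": [70,-110,170],"turn": [0,0,0],"jaw": 255}
    - {"translation": [70,-110,170],"turn": [0,0,0],"jaw": 255}

```text
time: 11.9
position: [0.651, -0.0519, 0.2529]
orientation: [-3.14, 0.006, -3.089]
ft_force: [0.2, -0.1, 0.1]
gripper_width: -0.002
grip_force: 0.0
```

Run:
```python
from h import *
f=ctrl.grab_frame("wrist"); save(f,"w5.png"); s=ctrl.read_state(); print(s["position"],s["ft_force"])
```

```text
[ 0.65134924 -0.05249046  0.25207825] [-1.88360852 -0.41267838 -0.05988629]
```

View pics/w5.png

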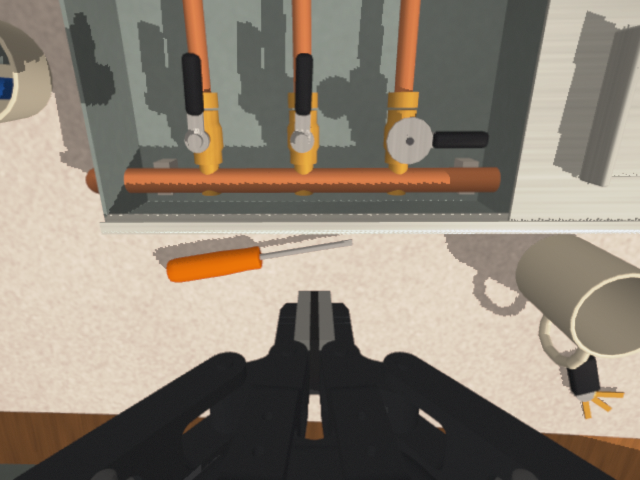

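The tagged lever now points along the box's +y (hub (410,140), lever out to (488,139)). The plain levers are unchanged and the cover is still open.

```bash
python3 -c "
from plant import ctrl
print(ctrl.finish_job())"
```

```text
the job is handed in; nothing more can be done
None
```

The job is handed in at about 12 s of the 58 s allowed: the cover is pushed aside to its stop and the tagged (left) valve is shut to its stop, with the plain valves left open; the hand-in returned no verdict.

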